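# Take the ball seat out of an opened check valve

## Robot

A 7-joint arm with a two-finger parallel gripper is mounted at the origin on the work surface. World frame = base frame: x ahead of the robot, y to its left, z up, the work surface at z = 0. Lengths are in m, angles in rad, forces in N, time in s.
With the tool pointing down it reaches from about 0.35 to 0.9 m from the base axis. Payload 8.1 kg.
Tool frame: the origin (TCP) lies midway between the tips of the shut fingers; the grasp point (between the pads) lies 19 mm behind it (arm.hold_point_z is the distance from the TCP to the grasp point, in m); z points along the fingers, y is the direction in which the jaws open and shut (so a half turn about z gives the same grasp; the last joint's range is limited). The gripper opens to 92 mm and grips with 3 to 60 N. Pads are 19 mm wide; open, the fingers measure 130 mm over their backs; the gripper's body (75 mm by 190 mm) begins 47 mm behind the grasp point.
Start: joints at [-1.232, 0.434, 0.025, 1.573, -0.012, 1.134, -0.075], TCP at [0.267, 0.565, 0.203] pointing down, gripper open.
Joint ranges: [-2.62, 2.62], [-0.44, 2.09], [-1.27, 1.32], [0.08, 2.57], [-1.32, 4.46], [0.12, 2], [-2.74, 2.74]. Speed limits (rad/s): [2.22, 2.22, 3.01, 3.01, 3.14, 3.14, 3.14].

## Interface

Orientations are given as a rotation vector (axis times angle).
In Python, from cell import arm gives the robot as it stands.
- The arm moves only by the shell command python3 -m pendant 'ROWS' [FORCE]. ROWS is JSON, a list of rows, each a list of 3 entries, a list of its own where there are three numbers: the shift along the tool's x, y, z in m, then the turn, a rotation vector about the tool's x, y, z in degrees, then the finger opening in m, from 0 to 0.0918. A call has 1 to 10 rows; each row shifts and turns the commanded pose from where the row before left it, along the tool's axes as they then stand; what a row does not reach is not made up. A row lasts 1/8 s, in which the tool goes at most 62.5 mm and 10.7 degrees, less where a joint would pass 70% of its speed; a pose out of reach is approached as far as the arm can. A call with a gripper value outside its range is refused whole. The fingers move at their own pace and stop on an object; FORCE is the grip in N (left out, the last holds). Time passes only in rows, so rows that do not move let the fingers close. It gives the time, the measured TCP pose, the force and the opening at its end, in the units of the state.
- arm.observe(): the state, without advancing time (a new reading comes with each control period).
- arm.get_image(name): name is "scene" or "side" or "wrist"; returns (picture, depth): 480x640x3 uint8, red, green, blue; 480x640 float32, m along the optical axis (not along the pixel's ray), 0 where there is no reading.
- arm.camera_params(name): a dict with "fovy" (degrees; the focal length in pixels is half the picture's height over the tangent of half this angle, whatever the lens; pixels are square), "cx", "cy" (the principal point, pixels), "k1" (the pictures are not rectified: a ray, as slopes to the right and down, at radius r is drawn at 1 + k1 r^2 times it, then the intrinsics apply), "rvec" (rotation vector, rad) and "tvec" (3), from world to camera coordinates, as OpenCV has them; the wrist camera has in their place "mount" (4x4, takes a point from camera to tool coordinates, whose origin is the TCP and whose axes are the flange's). Camera axes: x right, y down, z forward; pixel columns grow to the right and rows downward; lengths in m; the calibration is good to about 2 mm. A picture is of the moment at which its call begins: read the wrist's pose just before it. camera_params takes no time and is no camera call.
- arm.sign_off(): hands the job in, once; it reports no verdict.
Trained networks look in the newest picture that a camera, given by its name, has taken for a name from the list of things; names that differ only in an ending like _2 or _b are one class to them, and where a whole thing is asked for, a point or a joint stands for the part that bears it (a point fixed in the world has none). Each returns a list of dicts, best first, with "conf" (0 to 1); they miss things now and then, are a little off and sometimes report something else, mostly with a low value. They report only what shows in the picture. A call takes as long as a camera call. They do not tell look-alikes from the thing itself.
- arm.look_for(camera, label): "rect" ([centre column, centre row, width, height] in pixels, round what is visible of it).
- arm.masks_of(camera, label): "pixels" (480x640 bool, what is visible of it) and "rect" ([centre column, centre row, width, height] in pixels, round what is visible of it).
The state is a dict: "clock": time; "joints": joint angles; "dq": joint speeds; "joint_efforts": joint torques, N m; "position": TCP position; "ee_rot": TCP orientation; "force": force on the tool from outside, world axes, zero at the start; "ft_torque": the same for the moment, N m; "width": opening from 0.0 (shut) to 1.0 (fully open).
Only numpy, scipy, OpenCV 4.12 (cv2) and the standard library are available. Lean on these libraries where they do the work, as an engineer would, in place of code of your own. Each camera call takes 0.05 s, during which the arm holds its last target.

## Task

Drain the opened check valve by pressing its sprung drain button right down for a moment and letting it spring back. Then take the ball seat by its bail, turn it a quarter turn anticlockwise (seen from above) where it sits, so that its lugs come under the gaps in the flange, and lift it straight out without turning it back, the dish kept level and the loose ball untouched in its middle all the way. Leave the other parts where they lie, and finish holding the seat still about 80 mm above where it sat, over the valve, so that it drips back into it.

Things in the scene. Friction and masses are not known exactly. Their poses are not given: they have to be found in the camera images.
- valve: the check valve, its cover off: an upright round white plastic body fixed to the bench, 164 mm across its top flange, flange top 75 mm above the bench. Origin on its axis at bench level, z up. Pipe unions stick out along +x and -x (to 156 mm from the axis, 53 mm high); the drain cock stands on the -y side, 125 mm from the axis.
- valve_channel (a point): on the valve's axis, 62 mm above the bench, axes as the valve: floor of the bayonet channel on which the seat rests. The channel is 8 mm high; two flange tabs centred on +x and -x cover it, with gaps centred on +y and -y. The seat lifts out only with its lugs within about 9 degrees of the y axis. Stops: just clockwise of the start, and about 8 degrees past +y anticlockwise.
- seat_grip (a point): middle of the bar of the seat's lifting bail, on the seat's vertical axis, 78 mm above the seat's underside. The bar lies along the seat's x: 89 mm long (77 mm clear between the bail's legs), 10 mm thick along y, 14 mm high. z up. The ball's top is 42 mm below this point. The seat is loose stainless steel, 0.26 to 0.42 kg, with about 3 mm of play up and down and sideways in the valve.
- seat_dish (a point): where the ball's centre is when it lies in the middle of the dish: on the seat's axis, 20 mm above its underside, 58 mm below seat_grip, axes as seat_grip. The dish is a round steel plate 90 mm across and 13 mm high; its floor is a flat of 6 mm radius, then a cone rising at 8 degrees to a rim at 40 mm.
- seat_lug (a point): middle of one of the seat's two bayonet lugs (22 mm wide, 5 mm thick), 50 mm from the seat's axis along its +x; the other is opposite, at -x. They are at the feet of the bail's legs, in line with the bar, and reach 55 mm from the axis. At the start they lie under the flange tabs: the seat's x within 3 degrees of the valve's x.
- ball_center (a point): the centre of the valve's ball: white plastic, 32 mm in diameter, 24 g, loose in the middle of the dish; it rolls if the dish is tilted or jerked
- drain (a joint): stroke of the drain button, in m: 0 up, 0.010 fully down. A spring pushes it up: 3 N to start it, 8 N at full stroke.
- drain_top (a point): middle of the top face of the drain button, a grey round button 29 mm in diameter and 8 mm thick on a thin steel stem, on top of the upright drain cock (36 mm across) beside the valve; at rest 122 mm above the bench. It is pressed straight down, 10 mm of stroke.
- cover: bystander: the valve's loose cover, a white domed disc 164 mm across and 40 mm high, lying on the bench; origin under its middle
- gasket: bystander: loose black rubber ring, 112 mm across, 6 mm high; origin under its middle
- spanner: bystander: loose open-ended steel spanner, 170 mm long along its x; origin under its middle
- elbow: bystander: loose white and grey pipe elbow, about 50 mm, 32 mm high; origin under its corner
- sediment: bystander: loose cream filter cartridge, 250 mm long along its x, 62 mm across; origin under its middle
- inline: bystander: loose white inline filter, 256 mm long along its x, 57 mm high; origin under its middle
Not all that is in view belongs to the job. What is meant by the part that bears seat_grip is not green, and is the larger of those in its own colour.

How it is judged:
By the outcome, as a careful person would: the job done as asked, in the order asked, and still so for the second after the job is handed in, while the arm keeps its last pose, push and grip.
It also fails if it takes over 45 s, if anything falls off the work surface, if the arm or the gripper's body presses on something with over 40 N, if the wrist force passes 120 N, or if a joint passes its speed limit or range.

## Working session

There is one attempt and no reset: what is moved stays moved. The work goes in short steps, Python scripts to look and compute and a shell command to move; the robot and the scene stay as the last step left them, time stands still between calls to the robot, and variables do not carry over. Pictures are saved under pics/ and viewed, and the job is handed in when it is done.

```bash
ls; mkdir -p pics; python3 - <<'E'
from cell import arm
import cv2
s=arm.observe(); print(s)
print(arm.hold_point_z)
for n in ("scene","side","wrist"):
    p=arm.camera_params(n); print(n,p)
    im,d=arm.get_image(n); cv2.imwrite(f"pics/{n}0.png",im[:,:,::-1])
E
```

```text
pics
{'clock': 0.0, 'joints': array([-1.23161196,  0.4352194 ,  0.02499005,  1.57406299, -0.01158057,
        1.13399852, -0.07509831]), 'dq': array([-0.00053245,  0.00029586,  0.00212302,  0.00071988, -0.00147421,
        0.00119334, -0.00112846]), 'joint_efforts': array([ 4.98838654e-04, -6.67847514e+01,  9.85354856e-01, -3.14465046e+01,
       -6.05908153e-02,  4.24594141e-02,  1.41955184e-04]), 'position': array([0.26706305, 0.56448196, 0.20176062]), 'ee_rot': array([-6.88399999e-01, -3.06506164e+00,  2.40896317e-03]), 'force': array([-0.46297744,  0.67665324, -0.11479305]), 'ft_torque': array([ 0.04382608, -0.01047216, -0.0325702 ]), 'width': 0.9970782236336179}
0.0188
scene {'fovy': 44.60252671710872, 'cx': 324.8349774737361, 'cy': 238.05302462697216, 'k1': -0.05347272730913956, 'rvec': array([ 2.33344781,  1.26833119, -0.34544689]), 'tvec': array([-0.31465828, -0.33474923,  1.68439674])}
side {'fovy': 56.07119014660421, 'cx': 320.09340274694256, 'cy': 239.72457111836977, 'k1': -0.10398561850284266, 'rvec': array([ 2.33673535, -0.76589731,  0.25723914]), 'tvec': array([-0.46387939,  0.34016515,  0.9209147 ])}
wrist {'fovy': 65.47064726356682, 'cx': 315.32742446880843, 'cy': 242.35178338874113, 'k1': -0.07573626685814347, 'mount': array([[ 5.57850092e-04, -9.65539822e-01, -2.60254761e-01,
         7.02095106e-02],
       [ 9.99999744e-01,  4.21844920e-04,  5.78440446e-04,
        -3.32392665e-04],
       [-4.48720136e-04, -2.60255017e-01,  9.65539810e-01,
        -1.81091199e-01],
       [ 0.00000000e+00,  0.00000000e+00,  0.00000000e+00,
         1.00000000e+00]])}
```

View pics/scene0.png

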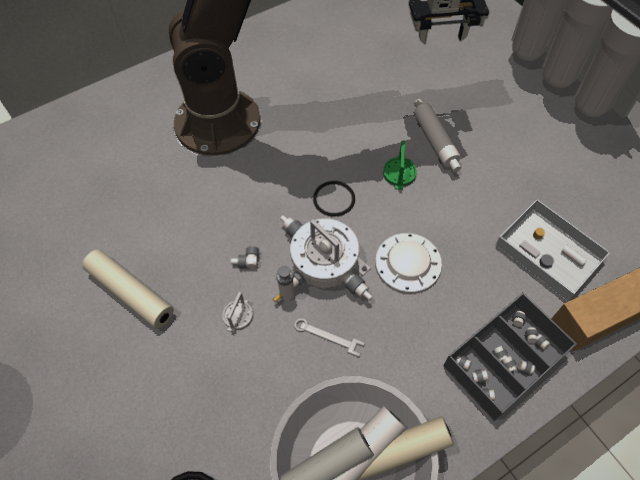

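View pics/side0.png

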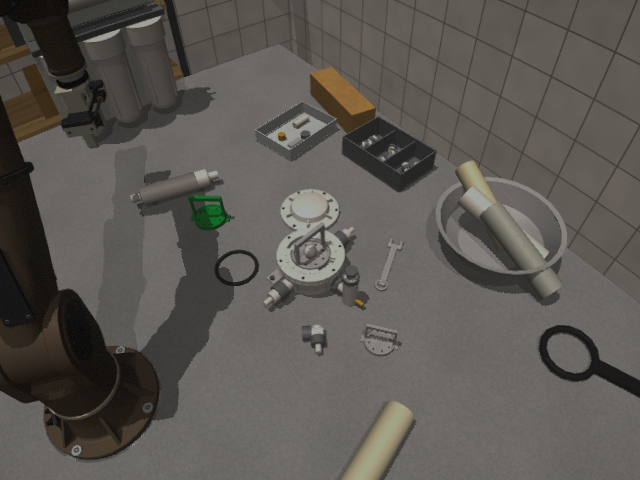

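View pics/wrist0.png

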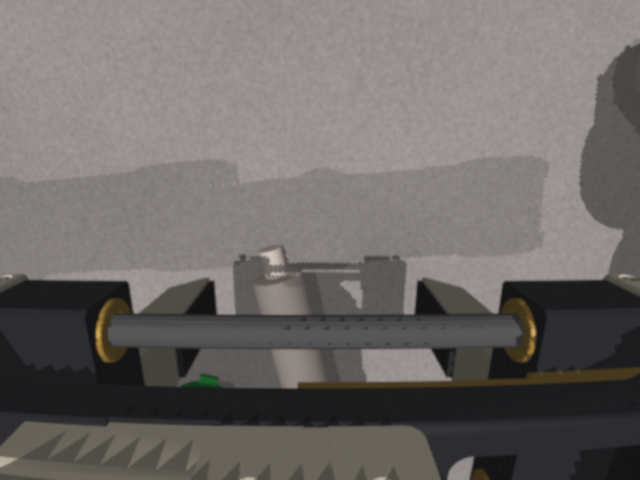

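The valve is at about (323,250) in the scene view and (311,255) in the side view, with the seat in it. The drain button is at (285,272) in scene and (350,272) in side. The green seat and the small grey one are decoys. Next I'll measure from the depth and the networks.

```bash
cat > h.py <<'E'
import numpy as np, cv2
from scipy.spatial.transform import Rotation as R
from cell import arm
def K(p):
    f=240/np.tan(np.radians(p["fovy"])/2); return np.array([[f,0,p["cx"]],[0,f,p["cy"]],[0,0,1.]]),np.array([p["k1"],0,0,0.])
def ext(n,s=None):
    p=arm.camera_params(n)
    if "mount" in p:
        s=s or arm.observe(); T=np.eye(4); T[:3,:3]=R.from_rotvec(s["ee_rot"]).as_matrix(); T[:3,3]=s["position"]
        return T@p["mount"]   # cam->world
    T=np.eye(4); T[:3,:3]=R.from_rotvec(p["rvec"]).as_matrix(); T[:3,3]=p["tvec"]; return np.linalg.inv(T)
def rays(n,px):
    k,d=K(arm.camera_params(n)); return cv2.undistortPoints(np.asarray(px,float).reshape(-1,1,2),k,d)[:,0]
def cloud(n,depth,s=None):
    v,u=np.mgrid[0:480,0:640]; r=rays(n,np.stack([u.ravel(),v.ravel()],1))
    P=np.c_[r,np.ones(len(r))]*depth.reshape(-1,1); T=ext(n,s)
    return (P@T[:3,:3].T+T[:3,3]).reshape(480,640,3)
def atz(n,px,z,s=None):
    r=rays(n,px); T=ext(n,s); D=np.c_[r,np.ones(len(r))]@T[:3,:3].T; o=T[:3,3]
    return o+D*((z-o[2])/D[:,2])[:,None]
def proj(n,P,s=None):
    k,d=K(arm.camera_params(n)); T=np.linalg.inv(ext(n,s)); return cv2.projectPoints(np.asarray(P,float).reshape(-1,1,3),cv2.Rodrigues(T[:3,:3])[0],T[:3,3],k,d)[0][:,0]
E
python3 - <<'E'
from h import *
for n in("scene","side"):
    im,d=arm.get_image(n); C=cloud(n,d); np.savez(f"{n}0.npz",im=im,d=d,C=C)
    for l in ("valve","drain_top","seat_grip","ball_center"):
        for m in arm.masks_of(n,l)[:3]:
            P=C[m["pixels"]&(d>0)]
            print(n,l,round(m["conf"],2),np.round(m["rect"]),np.round(np.median(P,0),3),np.round(np.percentile(P,[2,98],axis=0),3).tolist(), len(P))
    b=C[(d>0)]; 
E
```

```text
scene valve 0.89 [322. 258.  97.  86.] [ 0.587 -0.009  0.072] [[0.434, -0.126, 0.005], [0.685, 0.088, 0.121]] 3939
scene valve 0.5 [284. 272.  12.  11.] [ 0.58  -0.11   0.122] [[0.569, -0.121, 0.117], [0.591, -0.1, 0.126]] 82
scene drain_top 0.59 [283. 274.  10.  13.] [ 0.58  -0.11   0.122] [[0.567, -0.123, 0.116], [0.592, -0.098, 0.126]] 112
scene seat_grip 0.83 [401. 166.  37.  50.] [0.44  0.328 0.01 ] [[0.395, 0.289, 0.001], [0.48, 0.374, 0.089]] 917
scene seat_grip 0.75 [325. 245.  34.  46.] [0.557 0.008 0.074] [[0.511, -0.029, 0.064], [0.599, 0.054, 0.149]] 1089
scene seat_grip 0.73 [239. 311.  29.  41.] [ 0.567 -0.235  0.008] [[0.532, -0.267, 0.001], [0.595, -0.205, 0.069]] 727
scene ball_center 0.41 [327. 247.   9.  15.] [0.561 0.011 0.093] [[0.545, 0.0, 0.08], [0.572, 0.025, 0.101]] 132
side valve 0.88 [314. 269. 100.  81.] [ 0.547 -0.024  0.07 ] [[0.424, -0.13, 0.001], [0.678, 0.085, 0.121]] 4119
side seat_grip 0.94 [310. 246.  42.  55.] [0.555 0.005 0.073] [[0.51, -0.034, 0.064], [0.597, 0.05, 0.148]] 1076
side seat_grip 0.73 [379. 340.  43.  33.] [ 0.56  -0.241  0.007] [[0.53, -0.271, 0.001], [0.591, -0.207, 0.066]] 856
side seat_grip 0.56 [207. 210.  40.  34.] [0.434 0.334 0.009] [[0.393, 0.288, -0.002], [0.475, 0.418, 0.085]] 1012
side ball_center 0.41 [310. 252.  16.  13.] [0.551 0.007 0.092] [[0.54, -0.002, 0.079], [0.567, 0.022, 0.099]] 138
```

```bash
python3 - <<'E'
from h import *
from scipy.optimize import least_squares
for n in("scene","side"):
    z=np.load(f"{n}0.npz"); C=z["C"]; d=z["d"]
    near=(d>0)&(np.hypot(C[...,0]-.555,C[...,1]-.008)<.065)
    P=C[near&(C[...,2]>.135)]; c=P.mean(0); w,v=np.linalg.eigh(np.cov(P[:,:2].T)); a=v[:,1]
    t=(P[:,:2]-c[:2])@a; s=(P[:,:2]-c[:2])@v[:,0]
    print(n,"bar",c.round(4),"ang",np.degrees(np.arctan2(a[1],a[0])).round(1),"len",np.percentile(t,[0,1,50,99,100]).round(4),"w",np.percentile(s,[1,99]).round(4),len(P), P[:,2].max())
    print(" mid", (c[:2]+a*(t.max()+t.min())/2).round(4))
    m=(d>0)&(abs(C[...,2]-.075)<.003)&(np.hypot(C[...,0]-.555,C[...,1]-.008)<.1)
    F=C[m][:,:2]; h=cv2.convexHull(F.astype(np.float32))[:,0]
    r=least_squares(lambda q:np.hypot(h[:,0]-q[0],h[:,1]-q[1])-q[2],[.555,.008,.082],loss="soft_l1",f_scale=.002).x; print(" flange",r.round(4),len(F))
    D=C[(d>0)&(abs(C[...,2]-.122)<.004)&(np.hypot(C[...,0]-.58,C[...,1]+.11)<.03)]; print(" drain",D.mean(0).round(4),np.percentile(D,[2,98],0).round(4).tolist())
    ce,rr=cv2.minEnclosingCircle(D[:,:2].astype(np.float32)); print("  circ",ce,rr)
E
```

```text
scene bar [0.558  0.0118 0.1455] ang -170.4 len [-0.0419 -0.0415 -0.0014  0.0452  0.0472] w [-0.0067  0.0043] 205 0.15114948177534626
 mid [0.5553 0.0114]
 flange [0.5554 0.0127 0.0818] 1694
 drain [ 0.5791 -0.1099  0.1224] [[0.5663, -0.1227, 0.1185], [0.5921, -0.0973, 0.1259]]
  circ (0.5792247653007507, -0.11017756164073944) 0.014554421417415142
side bar [0.5525 0.0082 0.1444] ang -170.5 len [-0.048  -0.0453  0.0003  0.0425  0.0429] w [-0.007  0.004] 223 0.15074825682059723
 mid [0.555  0.0086]
 flange [0.5539 0.0101 0.0819] 1758
 drain [ 0.5774 -0.1128  0.122 ] [[0.5649, -0.1255, 0.119], [0.5912, -0.0989, 0.1245]]
  circ (0.5786105394363403, -0.11232906579971313) 0.01565389521420002
```

```bash
python3 - <<'E'
from h import *
for n,(x,y) in(("scene",(323,250)),("side",(311,262))):
    im=np.load(f"{n}0.npz")["im"]; c=im[y-65:y+65,x-80:x+80]; cv2.imwrite(f"pics/crop_{n}.png",cv2.resize(c[:,:,::-1],None,fx=4.5,fy=4.5,interpolation=cv2.INTER_CUBIC))
E
```

```text
(no output)
```

View pics/crop_scene.png

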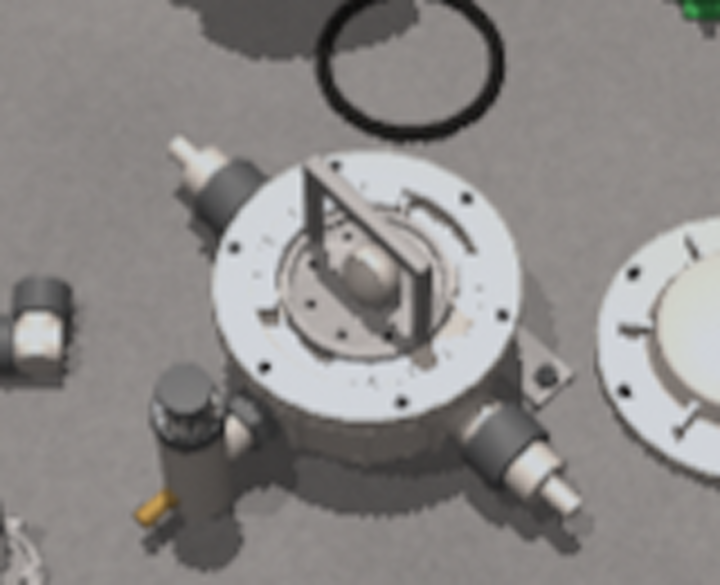

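View pics/crop_side.png

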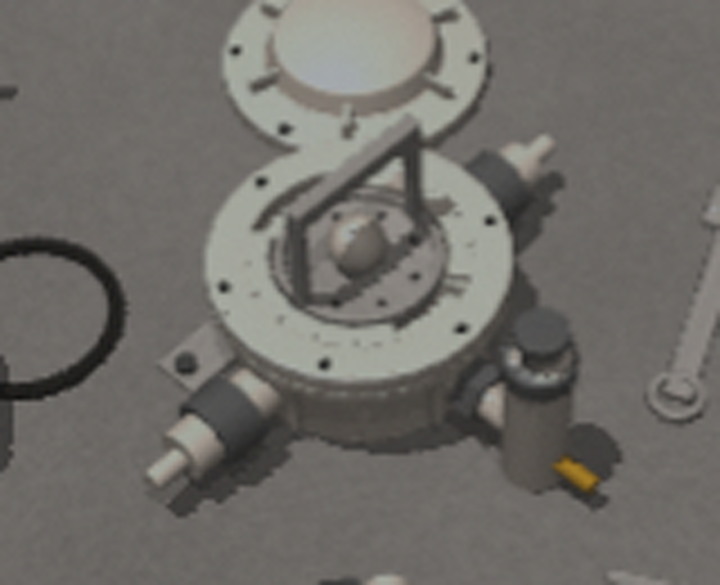

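```bash
python3 -m pendant '[[[-0.02,-0.017,-0.005],[0,0,0],0.03],[[-0.04,-0.034,-0.005],[0,0,0],0.0],[[-0.046,-0.038,-0.005],[0,0,0],0.0],[[-0.046,-0.038,-0.005],[0,0,0],0.0],[[-0.046,-0.038,-0.005],[0,0,0],0.0],[[-0.046,-0.038,-0.005],[0,0,0],0.0],[[-0.046,-0.038,-0.005],[0,0,0],0.0],[[-0.046,-0.038,0],[0,0,0],0.0],[[-0.046,-0.038,0],[0,0,0],0.0],[[-0.046,-0.038,0],[0,0,5],0.0]]' 10; python3 -c "
from cell import arm
s=arm.observe();print(s['joints'].round(3),s['clock'])"
```

```text
clock: 1.9
position: [0.5025, 0.0581, 0.2381]
ee_rot: [0.825, 3.031, 0.001]
force: [1.3, 1.2, -0.3]
width: 0.008
[-0.486  0.206  0.321  1.826 -0.072  1.119  0.9  ] 1.9
```

```bash
cat >> h.py <<'E'
def delta(target,yang=None,s=None):
    s=s or arm.observe(); Rm=R.from_rotvec(s["ee_rot"]).as_matrix()
    out={"pos":s["position"].round(4),"tilt_deg":np.degrees(np.arccos(-Rm[2,2])).round(2),"yang":np.degrees(np.arctan2(Rm[1,1],Rm[0,1])).round(2),
     "toolshift_mm":(1000*Rm.T@(np.asarray(target)-s["position"])).round(1),"F":s["force"].round(2),"T":s["ft_torque"].round(2),"t":round(s["clock"],2)}
    if yang is not None:
        a=np.radians(yang); y=np.array([np.cos(a),np.sin(a),0]); z=np.array([0,0,-1.]); x=np.cross(y,z)
        out["turn"]=np.degrees((R.from_matrix(Rm).inv()*R.from_matrix(np.c_[x,y,z])).as_rotvec()).round(2)
    for k,v in out.items(): print(k,v)
E
python3 - <<'E'
from h import *
delta([.579,-.111,.23],-79.5)
E
```

```text
pos [0.5025 0.0581 0.2381]
tilt_deg 0.06
yang 59.54
toolshift_mm [-151.7 -107.     8.1]
F [ 1.34  1.18 -0.29]
T [-0.01 -0.1   0.04]
t 1.9
turn [ 6.0000e-02 -5.0000e-02  1.3904e+02]
```

```bash
python3 -m pendant '[[[-0.046,-0.032,0],[0,0,0],0.0],[[-0.046,-0.032,0],[0,0,0],0.0],[[-0.040,-0.03,0],[0,0,0],0.0],[[-0.020,-0.013,0],[0,0,5],0.0],[[0,0,0],[0,0,10],0.0],[[0,0,0],[0,0,10],0.0],[[0,0,0],[0,0,10],0.0],[[0,0,0],[0,0,10],0.0],[[0,0,0],[0,0,10],0.0],[[0,0,0],[0,0,10],0.0]]'; python3 -m pendant '[[[0,0,0],[0,0,10],0.0],[[0,0,0],[0,0,10],0.0],[[0,0,0],[0,0,10],0.0],[[0,0,0],[0,0,10],0.0],[[0,0,0],[0,0,10],0.0],[[0,0,0],[0,0,10],0.0],[[0,0,0],[0,0,10],0.0],[[0,0,0],[0,0,4],0.0],[[0,0,0],[0,0,0],0.0]]'
python3 - <<'E'
from h import *
s=arm.observe();im,d=arm.get_image("wrist");cv2.imwrite("pics/w1.png",im[:,:,::-1]);np.savez("w1.npz",im=im,d=d,C=cloud("wrist",d,s))
delta([.579,-.111,.13],-79.5); print(s["joints"].round(2), proj("wrist",[[.579,-.111,.122]],s))
E
```

```text
clock: 3.15
position: [0.579, -0.1076, 0.2377]
ee_rot: [-2.329, -2.107, -0.001]
force: [-0.0, 0.4, 0.1]
width: 0.006
clock: 4.28
position: [0.5792, -0.1075, 0.2375]
ee_rot: [-3.127, -0.292, 0.0]
force: [0.1, -0.2, -0.5]
width: 0.005
pos [ 0.5793 -0.1077  0.2375]
tilt_deg 0.04
yang -79.27
toolshift_mm [ -0.9   3.3 107.5]
F [ 0.17 -0.44  0.22]
T [-0.07  0.14  0.05]
t 4.33
turn [-0.04 -0.    0.23]
[-0.57  0.48  1.    1.67 -0.42  1.23 -0.86] [[319.55269637 231.00447505]]
```

View pics/w1.png

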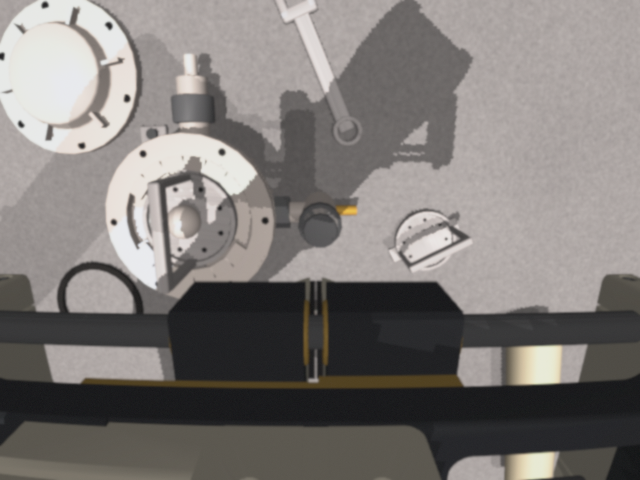

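The wrist view shows the drain button at about (320,222) and the shut fingers at (316,300). The bail runs from (155,185) to (168,285). I'll refine these from the wrist depth.

```bash
cat >> h.py <<'E'
from scipy.optimize import least_squares
def measure(C,d,c0=(.555,.011),dr=(.579,-.111),zb=.135):
    near=(d>0)&(np.hypot(C[...,0]-c0[0],C[...,1]-c0[1])<.065)
    P=C[near&(C[...,2]>zb)]; c=P.mean(0); w,v=np.linalg.eigh(np.cov(P[:,:2].T)); a=v[:,1]
    t=(P[:,:2]-c[:2])@a; s=(P[:,:2]-c[:2])@v[:,0]
    print("bar mid",(c[:2]+a*(t.max()+t.min())/2+v[:,0]*np.percentile(s,[1,99]).mean()).round(4),"zmed",np.median(P[:,2]).round(4),"ang",np.degrees(np.arctan(a[1]/a[0])).round(2),"len",np.ptp(t).round(4),"w",np.ptp(np.percentile(s,[1,99])).round(4),len(P))
    m=(d>0)&(abs(C[...,2]-.075)<.004)&(np.hypot(C[...,0]-c0[0],C[...,1]-c0[1])<.1)
    h=cv2.convexHull(C[m][:,:2].astype(np.float32))[:,0]
    r=least_squares(lambda q:np.hypot(h[:,0]-q[0],h[:,1]-q[1])-q[2],[*c0,.082],loss="soft_l1",f_scale=.002).x; print("flange",r.round(4),m.sum())
    if dr is not None:
        D=C[(d>0)&(abs(C[...,2]-.122)<.005)&(np.hypot(C[...,0]-dr[0],C[...,1]-dr[1])<.03)]; print("drain",D.mean(0).round(4),cv2.minEnclosingCircle(D[:,:2].astype(np.float32)))
E
python3 - <<'E'
from h import *
z=np.load("w1.npz"); measure(z["C"],z["d"])
E
```

```text
bar mid [0.5672 0.0007] zmed 0.3327 ang -38.38 len 0.0956 w 0.0618 6467
flange [0.5549 0.0111 0.0815] 12537
drain [ 0.5792 -0.1114  0.1207] ((0.5786812901496887, -0.11163340508937836), 0.014430707320570946)
```

```bash
python3 -m pendant '[[[-0.001,0.0038,0.01],[0,0,0.2],0.0],[[0,0,0.02],[0,0,0],0.0],[[0,0,0.03],[0,0,0],0.0],[[0,0,0.025],[0,0,0],0.0],[[0,0,0.015],[0,0,0],0.0],[[0,0,0.007],[0,0,0],0.0],[[0,0,0.003],[0,0,0],0.0],[[0,0,0.003],[0,0,0],0.0],[[0,0,0.003],[0,0,0],0.0]]' 10;  python3 -m pendant '[[[0,0,0.003],[0,0,0],0.0],[[0,0,0.003],[0,0,0],0.0],[[0,0,0.002],[0,0,0],0.0]]'
```

```text
clock: 5.45
position: [0.5796, -0.112, 0.1219]
ee_rot: [3.128, 0.287, 0.001]
force: [0.4, 0.5, -0.6]
width: 0.006
clock: 5.82
position: [0.5792, -0.1119, 0.1133]
ee_rot: [-3.128, -0.287, 0.0]
force: [-0.4, 0.6, -0.2]
width: 0.005
```

```bash
python3 - <<'E'
from h import *
s=arm.observe(); print(s["force"],s["position"])
im,d=arm.get_image("side"); x,y=350,272
print(proj("side",[s["position"]]))
cv2.imwrite("pics/s2.png",cv2.resize(im[y-65:y+65,x-80:x+80,::-1],None,fx=4.5,fy=4.5))
E
```

```text
[-0.44879947  0.58718021 -0.18090044] [ 0.5792394  -0.11190801  0.11334398]
[[351.43913502 271.89973023]]
```

View pics/s2.png

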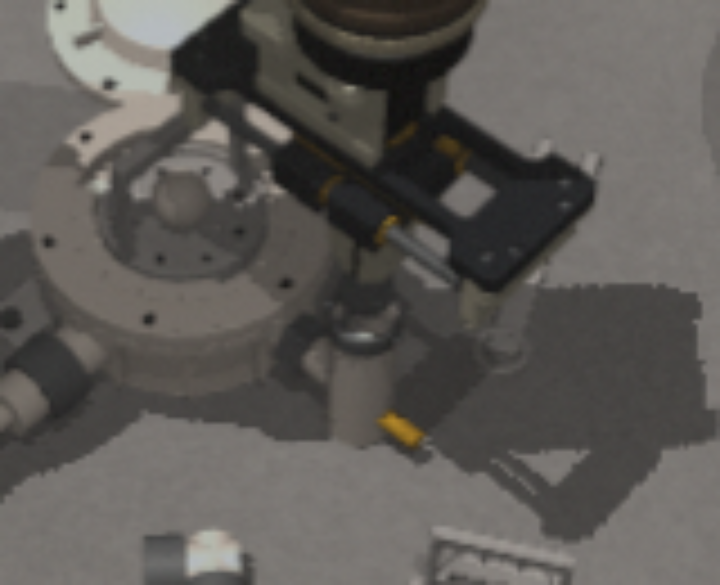

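```bash
python3 -m pendant '[[[0,0,0.002],[0,0,0],0.0],[[0,0,0],[0,0,0],0.0]]'
```

```text
clock: 6.12
position: [0.5792, -0.1119, 0.1114]
ee_rot: [-3.128, -0.287, 0.0]
force: [-0.1, -0.1, -0.1]
width: 0.008
```

```bash
python3 - <<'E'
from h import *
s=arm.observe()
im,d=arm.get_image("side"); x,y=351,275; z=np.load("side0.npz")
a=z["im"][y-30:y+30,x-30:x+30,::-1]; b=im[y-30:y+30,x-30:x+30,::-1]
cv2.imwrite("pics/s3.png",cv2.resize(np.hstack([a,b]),None,fx=6,fy=6))
C=cloud("side",d)
for n,CC,dd in(("0",z["C"],z["d"]),("1",C,d)):
    m=(dd>0)&(np.hypot(CC[...,0]-.579,CC[...,1]+.1115)<.02)&(CC[...,2]>.06)
    for col in (345,348,351,354,357): print(n,col,[ (r,*(1000*CC[r,col]).round().astype(int)) for r in range(258,290,2)][::2])
E
```

```text
0 345 [(258, np.int64(646), np.int64(-8), np.int64(4)), (262, np.int64(640), np.int64(-15), np.int64(-1)), (266, np.int64(632), np.int64(-26), np.int64(0)), (270, np.int64(568), np.int64(-103), np.int64(119)), (274, np.int64(571), np.int64(-100), np.int64(99)), (278, np.int64(563), np.int64(-110), np.int64(101)), (282, np.int64(561), np.int64(-114), np.int64(92)), (286, np.int64(561), np.int64(-114), np.int64(78))]
0 348 [(258, np.int64(655), np.int64(-9), np.int64(-2)), (262, np.int64(646), np.int64(-21), np.int64(1)), (266, np.int64(578), np.int64(-100), np.int64(123)), (270, np.int64(573), np.int64(-108), np.int64(121)), (274, np.int64(566), np.int64(-116), np.int64(122)), (278, np.int64(571), np.int64(-111), np.int64(97)), (282, np.int64(563), np.int64(-121), np.int64(99)), (286, np.int64(564), np.int64(-121), np.int64(83))]
0 351 [(258, np.int64(661), np.int64(-15), np.int64(0)), (262, np.int64(652), np.int64(-25), np.int64(1)), (266, np.int64(585), np.int64(-103), np.int64(121)), (270, np.int64(578), np.int64(-111), np.int64(121)), (274, np.int64(570), np.int64(-122), np.int64(
[... 2449 characters left out ...]
(159)), (270, np.int64(583), np.int64(-116), np.int64(121)), (274, np.int64(577), np.int64(-123), np.int64(120)), (278, np.int64(580), np.int64(-121), np.int64(101)), (282, np.int64(572), np.int64(-130), np.int64(102)), (286, np.int64(574), np.int64(-130), np.int64(84))]
1 357 [(258, np.int64(557), np.int64(-151), np.int64(220)), (262, np.int64(575), np.int64(-132), np.int64(173)), (266, np.int64(578), np.int64(-130), np.int64(155)), (270, np.int64(586), np.int64(-122), np.int64(126)), (274, np.int64(592), np.int64(-116), np.int64(100)), (278, np.int64(585), np.int64(-125), np.int64(100)), (282, np.int64(580), np.int64(-132), np.int64(97)), (286, np.int64(584), np.int64(-128), np.int64(73))]
```

View pics/s3.png

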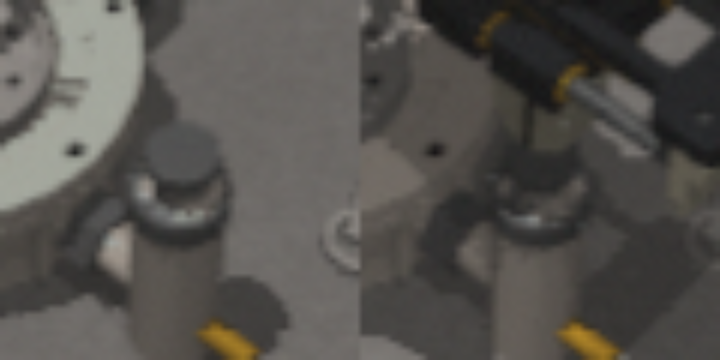

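```bash
for i in 1; do python3 -m pendant '[[[0,0,0.002],[0,0,0],0.0],[[0,0,0],[0,0,0],0.0]]'; done; python3 -m pendant '[[[0,0,0.002],[0,0,0],0.0],[[0,0,0],[0,0,0],0.0]]'
```

```text
clock: 6.42
position: [0.5792, -0.1119, 0.1094]
ee_rot: [-3.128, -0.287, 0.0]
force: [-0.4, 0.0, -0.6]
width: 0.009
clock: 6.68
position: [0.5791, -0.1119, 0.1074]
ee_rot: [-3.128, -0.287, 0.0]
force: [0.2, -0.5, -0.4]
width: 0.008
```

```bash
python3 - <<'E'
from h import *
s=arm.observe()
im,d=arm.get_image("side"); x,y=351,275
b=im[y-30:y+30,x-30:x+30,::-1]
im2,d2=arm.get_image("scene"); x,y=285,275
a=np.load("scene0.npz")["im"][y-30:y+30,x-30:x+30,::-1]; c=im2[y-30:y+30,x-30:x+30,::-1]
cv2.imwrite("pics/s4.png",cv2.resize(np.hstack([b,a,c]),None,fx=4.4,fy=4.4))
cv2.imwrite("pics/w4.png",arm.get_image("wrist")[0][:,:,::-1])
C=cloud("side",d)
for r in range(264,284,2): print(r,(1000*C[r,351]).round().astype(int),(1000*C[r,348]).round().astype(int))
C=cloud("scene",d2)
for r in range(262,284,2): print(r,(1000*C[r,285]).round().astype(int),(1000*C[r,281]).round().astype(int))
E
```

```text
264 [ 570 -119  157] [ 567 -113  152]
266 [ 569 -121  152] [ 569 -111  142]
268 [ 569 -121  146] [ 569 -112  136]
270 [ 570 -121  138] [ 572 -109  123]
272 [ 574 -117  123] [ 569 -113  122]
274 [ 571 -120  121] [ 566 -117  122]
276 [ 569 -123  118] [ 572 -109  101]
278 [ 574 -118  102] [ 569 -114  101]
280 [ 571 -122  100] [ 565 -118  102]
282 [ 568 -125  100] [ 563 -121   99]
262 [ 610 -117  222] [ 604 -123  220]
264 [ 612 -119  219] [ 610 -127  224]
266 [ 617 -122  222] [ 612 -128  220]
268 [ 619 -123  217] [ 619 -132  227]
270 [ 618 -123  207] [ 619 -132  218]
272 [ 590 -111  138] [ 620 -133  211]
274 [ 589 -111  127] [ 590 -121  141]
276 [ 591 -113  124] [ 585 -120  120]
278 [ 593 -114  117] [ 579 -118   99]
280 [ 588 -113   98] [ 585 -121  102]
282 [ 595 -117  104] [ 589 -124  102]
```

View pics/s4.png

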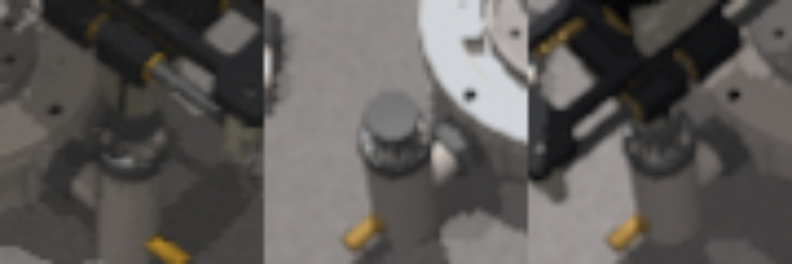

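View pics/w4.png

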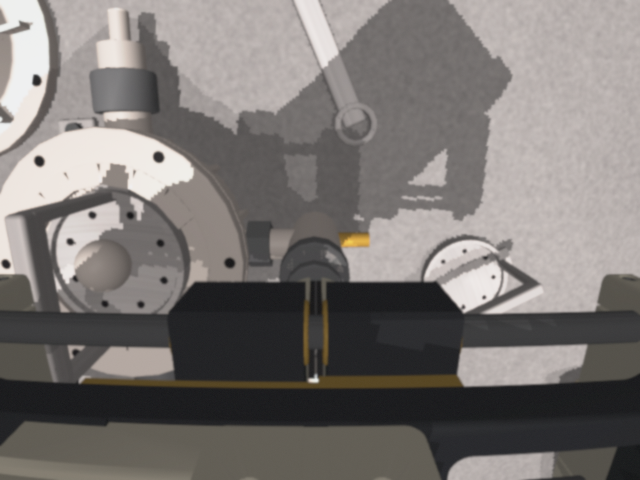

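```bash
python3 - <<'E'
from h import *
s=arm.observe(); T=ext("wrist",s); print(T.round(3)); print(proj("wrist",[s["position"]],s), s["position"])
im,d=arm.get_image("wrist"); C=cloud("wrist",d,s)
for r in range(270,480,10): print(r,(1000*C[r,310]).round().astype(int),(1000*C[r,250]).round().astype(int),d[r,310].round(3))
E
python3 -m pendant '[[[0,0,0.002],[0,0,0],0.0],[[0,0,0],[0,0,0],0.0]]'
```

```text
[[ 0.182 -0.95  -0.254  0.647]
 [-0.983 -0.176 -0.047 -0.099]
 [ 0.     0.259 -0.966  0.289]
 [ 0.     0.     0.     1.   ]]
[[315.33138409 280.69282374]] [ 0.57925831 -0.11194035  0.10753385]
270 [ 589 -108  121] [538 -65  -1] 0.177
280 [ 584 -108  120] [529 -66  -1] 0.179
290 [ 587 -108  141] [611 -90 207] 0.158
300 [ 588 -108  153] [612 -91 214] 0.147
310 [ 587 -108  161] [612 -92 218] 0.139
320 [ 608 -105  211] [611 -93 220] 0.085
330 [ 607 -106  213] [609 -93 221] 0.083
340 [ 605 -106  214] [606 -93 220] 0.083
350 [ 580 -110  177] [604 -94 220] 0.126
360 [ 577 -111  177] [602 -94 220] 0.126
370 [ 572 -111  176] [600 -94 221] 0.129
380 [ 461 -129   24] [597 -95 220] 0.305
390 [ 604 -106  230] [601 -95 229] 0.068
400 [ 604 -106  233] [602 -96 233] 0.065
410 [ 604 -106  236] [602 -96 236] 0.062
420 [ 604 -106  238] [602 -97 238] 0.06
430 [ 604 -107  240] [603 -97 241] 0.058
440 [ 604 -106  243] [603 -97 243] 0.056
450 [ 604 -106  245] [602 -98 245] 0.053
460 [ 604 -107  246] [603 -98 247] 0.053
470 [ 603 -107  247] [603 -98 248] 0.051
clock: 7.12
position: [0.5792, -0.1119, 0.1054]
ee_rot: [-3.128, -0.287, 0.0]
force: [-0.1, -0.6, 0.7]
width: 0.008
```

```bash
python3 -m pendant '[[[0,0,0.002],[0,0,0],0.0],[[0,0,0],[0,0,0],0.0]]';python3 -m pendant '[[[0,0,0.002],[0,0,0],0.0],[[0,0,0],[0,0,0],0.0]]'; python3 - <<'E'
from h import *
s=arm.observe(); im,d=arm.get_image("wrist"); C=cloud("wrist",d,s)
print(proj("wrist",[s["position"]],s))
for r in range(260,300,3): print(r,*[(c,*(1000*C[r,c]).round().astype(int).tolist()) for c in (295,305,325,335)])
cv2.imwrite("pics/w5.png",cv2.resize(im[220:400,220:420,::-1],None,fx=3.3,fy=3.3))
E
```

```text
clock: 7.38
position: [0.5791, -0.1119, 0.1034]
ee_rot: [-3.128, -0.287, 0.0]
force: [0.6, -0.6, -0.2]
width: 0.004
clock: 7.62
position: [0.5792, -0.1119, 0.1014]
ee_rot: [-3.128, -0.287, 0.0]
force: [0.4, -0.2, -0.3]
width: 0.005
[[315.33122651 280.69319314]]
260 (295, 588, -100, 100) (305, 588, -105, 99) (325, 590, -115, 99) (335, 591, -120, 99)
263 (295, 586, -100, 99) (305, 587, -105, 101) (325, 589, -115, 100) (335, 590, -120, 99)
266 (295, 584, -100, 99) (305, 590, -105, 114) (325, 587, -116, 98) (335, 589, -120, 101)
269 (295, 583, -101, 99) (305, 591, -105, 119) (325, 592, -114, 118) (335, 586, -121, 99)
272 (295, 588, -101, 117) (305, 590, -105, 120) (325, 591, -114, 121) (335, 585, -121, 99)
275 (295, 587, -101, 119) (305, 588, -105, 121) (325, 590, -114, 120) (335, 590, -119, 119)
278 (295, 586, -101, 121) (305, 589, -105, 126) (325, 590, -114, 125) (335, 589, -119, 121)
281 (295, 584, -101, 121) (305, 588, -106, 129) (325, 590, -114, 130) (335, 589, -119, 123)
284 (295, 613, -101, 197) (305, 614, -103, 197) (325, 590, -114, 132) (335, 615, -110, 197)
287 (295, 613, -101, 199) (305, 613, -103, 198) (325, 590, -114, 136) (335, 615, -110, 199)
290 (295, 613, -101, 200) (305, 613, -103, 198) (325, 591, -114, 140) (335, 615, -110, 201)
293 (295, 613, -101, 203) (305, 612, -103, 198) (325, 590, -114, 143) (335, 615, -110, 204)
296 (295, 614, -101, 205) (305, 611, -103, 199) (325, 590, -114, 145) (335, 615, -110, 204)
299 (295, 614, -101, 206) (305, 611, -104, 199) (325, 590, -114, 148) (335, 615, -110, 207)
```

View pics/w5.png

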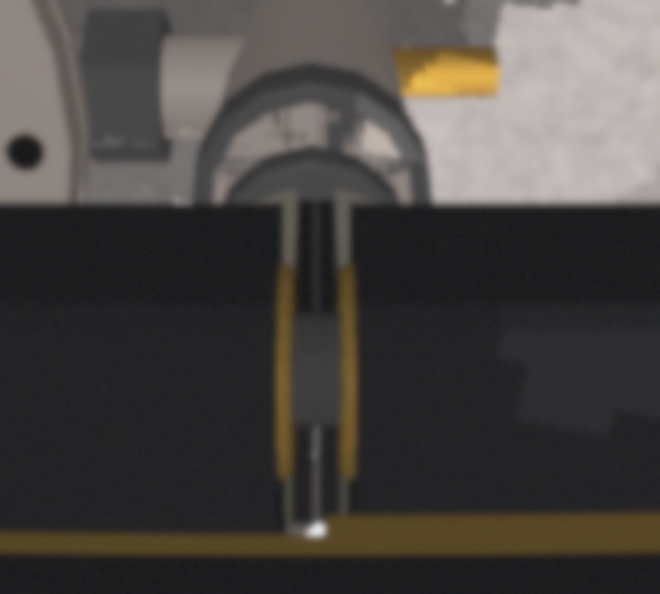

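```bash
python3 -m pendant '[[[0,0,0.002],[0,0,0],0.0],[[0,0,0],[0,0,0],0.0]]';python3 -m pendant '[[[0,0,0.002],[0,0,0],0.0],[[0,0,0],[0,0,0],0.0]]'
```

```text
clock: 7.92
position: [0.5791, -0.1119, 0.0994]
ee_rot: [-3.128, -0.287, 0.0]
force: [0.5, -0.8, 0.0]
width: 0.006
clock: 8.18
position: [0.5794, -0.112, 0.0976]
ee_rot: [3.128, 0.287, 0.0]
force: [-0.5, 0.3, 3.0]
width: 0.005
```

```bash
python3 -m pendant '[[[0,0,0.003],[0,0,0],0.0],[[0,0,0.003],[0,0,0],0.0],[[0,0,0.003],[0,0,0],0.0],[[0,0,0],[0,0,0],0.0]]'
```

```text
clock: 8.68
position: [0.5794, -0.112, 0.0886]
ee_rot: [-3.128, -0.287, -0.001]
force: [-1.6, 1.5, 7.5]
width: 0.007
```

```bash
python3 -m pendant '[[[0,0,0.001],[0,0,0],0.0],[[0,0,0],[0,0,0],0.0]]'
```

```text
clock: 8.93
position: [0.5795, -0.112, 0.0881]
ee_rot: [-3.128, -0.287, -0.001]
force: [-3.9, 2.8, 11.3]
width: 0.007
```

```bash
python3 -m pendant '[[[0,0,0.001],[0,0,0],0.0],[[0,0,0],[0,0,0],0.0]]'; python3 -m pendant '[[[0,0,-0.004],[0,0,0],0.0],[[0,0,-0.006],[0,0,0],0.0],[[0,0,-0.01],[0,0,0],0.0],[[0,0,-0.02],[0,0,0],0.0],[[0,0,-0.03],[0,0,0],0.0],[[0,0,-0.03],[0,0,0],0.0],[[0,0,-0.03],[0,0,0],0.0],[[0,0,0],[0,0,0],0.03],[[0,0,0],[0,0,0],0.03]]'
python3 - <<'E'
from h import *
s=arm.observe(); im,d=arm.get_image("wrist"); C=cloud("wrist",d,s); cv2.imwrite("pics/w6.png",im[:,:,::-1])
np.savez("w6.npz",im=im,d=d,C=C)
C=C.copy(); d2=d*((C[...,2]<.156)); measure(C,d2)
delta([.555,.011,.22],-79.5); print(s["width"],s["joints"].round(2))
im,d=arm.get_image("side"); x,y=340,260
cv2.imwrite("pics/s6.png",cv2.resize(im[y-75:y+75,x-100:x+100,::-1],None,fx=4,fy=4))
E
```

```text
clock: 9.18
position: [0.5796, -0.1121, 0.088]
ee_rot: [-3.128, -0.287, -0.002]
force: [-5.9, 3.4, 22.3]
width: 0.006
clock: 10.3
position: [0.579, -0.1117, 0.2165]
ee_rot: [-3.128, -0.287, 0.0]
force: [0.3, -0.1, -0.2]
width: 0.174
bar mid [0.5554 0.0109] zmed 0.1453 ang 9.05 len 0.0878 w 0.01 2123
flange [0.5547 0.0112 0.0816] 12898
drain [ 0.5792 -0.1114  0.1208] ((0.5785226225852966, -0.11139567941427231), 0.014307661913335323)
pos [ 0.5788 -0.1116  0.216 ]
tilt_deg 0.06
yang -79.51
toolshift_mm [  -1.1 -124.9   -3.9]
F [ 1.2  -0.48 -0.3 ]
T [-0.02  0.14 -0.02]
t 10.35
turn [-0.03  0.05 -0.01]
0.1738331228086439 [-0.55  0.5   0.99  1.69 -0.44  1.19 -0.84]
```

View pics/w6.png

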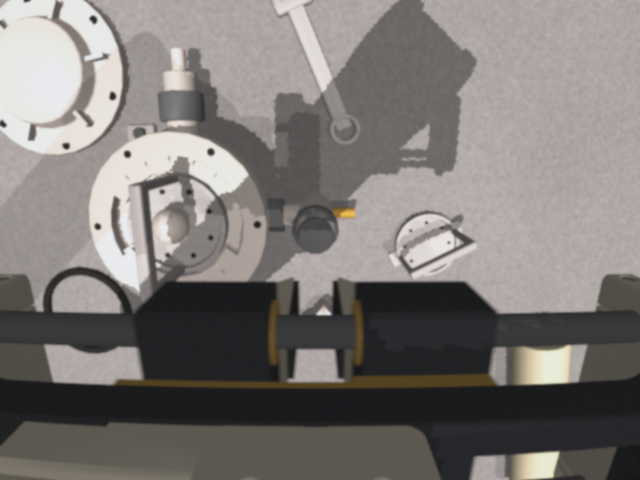

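View pics/s6.png

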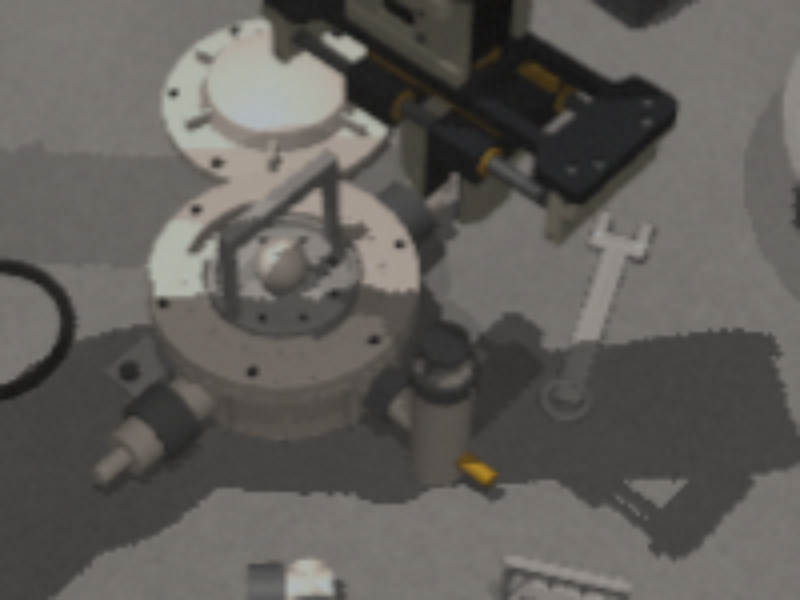

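```bash
python3 -m pendant '[[[0,-0.01,0],[0,0,0],0.03],[[0,-0.025,0],[0,0,0],0.03],[[0,-0.03,0],[0,0,0],0.03],[[-0.0011,-0.03,0],[0,0,0],0.03],[[0,-0.02,0],[0,0,0],0.03],[[0,-0.0098,0],[0,0,1.4],0.03],[[0,0,0],[0,0,0],0.03]]'
python3 - <<'E'
from h import *
s=arm.observe(); im,d=arm.get_image("wrist"); C=cloud("wrist",d,s); cv2.imwrite("pics/w7.png",im[:,:,::-1])
np.savez("w7.npz",im=im,d=d,C=C)
measure(C,d*(C[...,2]<.155),dr=None)
delta([.5552,.0108,.125],-81); print(s["width"],s["joints"].round(2))
E
```

```text
clock: 11.28
position: [0.555, 0.0121, 0.216]
ee_rot: [-3.131, -0.252, 0.002]
force: [-0.3, -0.9, 0.3]
width: 0.324
bar mid [0.5545 0.0114] zmed 0.1457 ang 9.64 len 0.0892 w 0.0095 1735
flange [0.5546 0.0115 0.0815] 15625
pos [0.5552 0.0112 0.2162]
tilt_deg 0.04
yang -80.83
toolshift_mm [ 0.   0.4 91.2]
F [-0.87 -0.06 -0.13]
T [-0.01  0.13  0.02]
t 11.32
turn [0.   0.04 0.17]
0.32420238987764144 [-0.84  0.44  1.03  1.78 -0.41  1.16 -1.09]
```

View pics/w7.png

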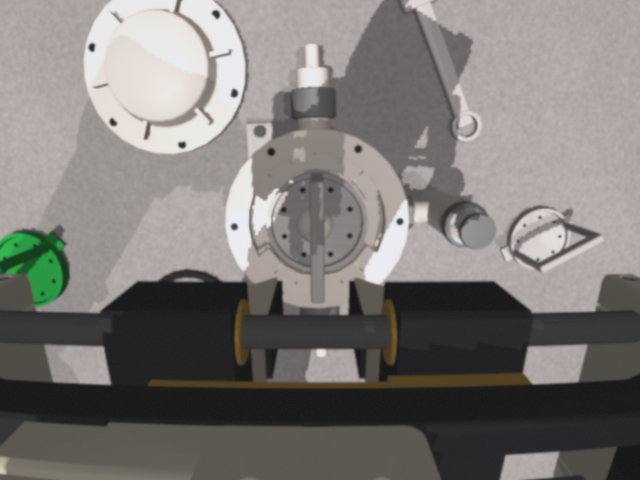

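The wrist view shows the bail bar at column 317, running rows 175–300, midway between the fingers at columns 262 and 368. The drain button is back up at (470,225). Next I'll check how far down the fingertips reach from the wrist depth.

```bash
python3 - <<'E'
from h import *
z=np.load("w7.npz"); C=z["C"]; d=z["d"]; 
for r in range(276,384,6): print(r,[ (c,int(1000*(C[r,c,2]-.2162)),int(1000*C[r,c,0])) for c in (250,256,262,268,274,317,358,364,370,376)])
# union direction
m=(d>0)&(C[...,2]>.03)&(C[...,2]<.06)
P=C[m]; r=np.hypot(P[:,0]-.555,P[:,1]-.0112); Q=P[(r>.1)&(r<.16)&(P[:,0]>.6)&(P[:,1]>-.03)]
q=Q[:,:2]-[.555,.0112]; print("union ang",np.degrees(np.arctan2(np.median(q[:,1]),np.median(q[:,0]))),len(Q))
E
```

```text
276 [(250, -142, 496), (256, -141, 497), (262, -141, 498), (268, -142, 498), (274, -142, 499), (317, -70, 532), (358, -142, 512), (364, -141, 513), (370, -141, 514), (376, -141, 515)]
282 [(250, -217, 459), (256, -142, 491), (262, 28, 561), (268, 28, 561), (274, 28, 562), (317, -69, 528), (358, 28, 568), (364, 28, 568), (370, 28, 568), (376, -142, 508)]
288 [(250, 35, 560), (256, 35, 561), (262, 34, 561), (268, 35, 562), (274, 36, 562), (317, -70, 522), (358, 35, 568), (364, 35, 568), (370, 35, 568), (376, 35, 569)]
294 [(250, 42, 561), (256, 42, 561), (262, 41, 561), (268, 42, 562), (274, 38, 561), (317, -70, 518), (358, 39, 566), (364, 41, 568), (370, 41, 568), (376, 42, 569)]
300 [(250, 46, 560), (256, 48, 561), (262, 47, 561), (268, 47, 562), (274, 44, 561), (317, -69, 514), (358, 44, 566), (364, 47, 568), (370, 47, 568), (376, 47, 568)]
306 [(250, 53, 561), (256, 53, 561), (262, 52, 561), (268, 52, 562), (274, 50, 561), (317, -143, 475), (358, 50, 566), (364, 52, 567), (370, 53, 568), (376, 52, 568)]
312 [(250, 57, 561), (256, 57, 561), (262, 59, 562), (268, 56, 561), (274, 55, 
[... 1314 characters left out ...]
, 94, 565), (256, 85, 559), (262, 74, 553), (268, 68, 549), (274, 61, 545), (317, -217, 371), (358, 67, 553), (364, 68, 554), (370, 77, 560), (376, 87, 567)]
366 [(250, 94, 564), (256, 85, 557), (262, 74, 551), (268, 69, 547), (274, 61, 542), (317, -217, 363), (358, 68, 551), (364, 68, 552), (370, 78, 559), (376, 87, 564)]
372 [(250, 96, 563), (256, 87, 557), (262, 74, 548), (268, 68, 544), (274, -217, 346), (317, -216, 355), (358, 68, 549), (364, 68, 550), (370, 79, 557), (376, 88, 563)]
378 [(250, 96, 561), (256, 87, 555), (262, 76, 547), (268, -217, 336), (274, -216, 338), (317, -218, 345), (358, -217, 353), (364, 66, 546), (370, 79, 555), (376, 89, 562)]
union ang 11.975591343953367 1948
```

```bash
python3 -m pendant '[[[0,0,0.01],[0,0,0.2],0.03],[[0,0,0.025],[0,0,0],0.03],[[0,0,0.03],[0,0,0],0.03],[[0,0,0.025],[0,0,0],0.03],[[0,0,0.015],[0,0,0],0.03],[[0,0,0.008],[0,0,0],0.026],[[0,0,0.005],[0,0,0],0.022],[[0,0,0],[0,0,0],0.02],[[0,0,0],[0,0,0],0.018]]'
python3 - <<'E'
from h import *
s=arm.observe(); im,d=arm.get_image("wrist"); C=cloud("wrist",d,s); cv2.imwrite("pics/w8.png",im[:,:,::-1])
np.savez("w8.npz",im=im,d=d,C=C)
delta([.5552,.0110,.098],-80.6); print(s["width"]*.0918)
im,d=arm.get_image("side"); x,y=320,250
cv2.imwrite("pics/s8.png",cv2.resize(im[y-60:y+60,x-80:x+80,::-1],None,fx=5,fy=5))
E
```

```text
clock: 12.45
position: [0.5559, 0.0106, 0.0991]
ee_rot: [-3.132, -0.243, -0.002]
force: [0.3, 0.1, -0.2]
width: 0.199
pos [0.5559 0.0106 0.099 ]
tilt_deg 0.06
yang -81.11
toolshift_mm [-0.6 -0.5  1. ]
F [ 0.9   0.69 -0.22]
T [-0.01  0.16  0.03]
t 12.5
turn [-0.01 -0.06 -0.51]
0.01829312674130408
```

View pics/w8.png

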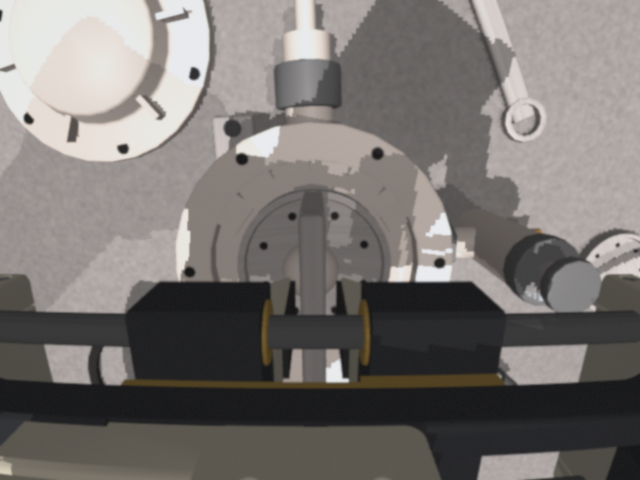

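View pics/s8.png

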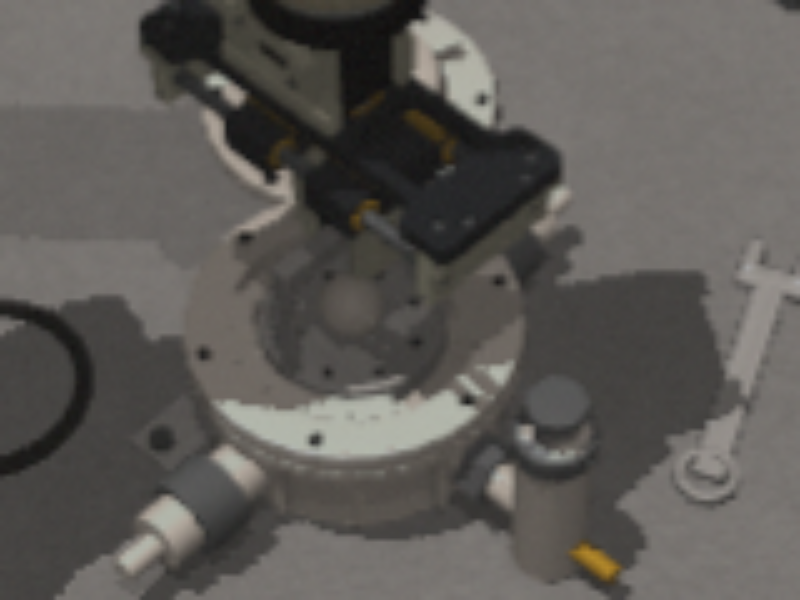

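Bar at column 313, finger faces at about 283 and 346, so it is centred within half a millimetre. The ball is in the middle. I'll apply a small correction, then close gently.

```bash
python3 -m pendant '[[[-0.0006,-0.0004,0.001],[0,0,-0.5],0.017],[[0,0,0],[0,0,0],0.015],[[0,0,0],[0,0,0],0.013],[[0,0,0],[0,0,0],0.0115],[[0,0,0],[0,0,0],0.0105],[[0,0,0],[0,0,0],0.0095],[[0,0,0],[0,0,0],0.008],[[0,0,0],[0,0,0],0.006]]' 5; python3 -m pendant '[[[0,0,0],[0,0,0],0.004],[[0,0,0],[0,0,0],0.004]]' 20;python3 -m pendant '[[[0,0,0],[0,0,0],0.002],[[0,0,0],[0,0,0],0.002]]' 45
python3 - <<'E'
from h import *
delta([.5552,.0110,.098],-80.6)
s=arm.observe(); im,d=arm.get_image("wrist"); C=cloud("wrist",d,s); cv2.imwrite("pics/w9.png",im[:,:,::-1])
E
```

```text
clock: 13.55
position: [0.5549, 0.011, 0.0975]
ee_rot: [-3.131, -0.257, -0.0]
force: [0.1, 1.3, -0.1]
width: 0.111
clock: 13.8
position: [0.5548, 0.011, 0.0975]
ee_rot: [-3.131, -0.257, -0.0]
force: [-0.4, 2.1, 0.6]
width: 0.106
clock: 14.05
position: [0.5548, 0.0109, 0.0975]
ee_rot: [-3.131, -0.257, -0.0]
force: [1.5, 1.5, -0.3]
width: 0.102
pos [0.5548 0.0109 0.0975]
tilt_deg 0.01
yang -80.62
toolshift_mm [ 0.4 -0.1 -0.5]
F [ 1.49  1.51 -0.32]
T [0.37 0.14 0.02]
t 14.05
turn [-0.   -0.01 -0.02]
```

View pics/w9.png

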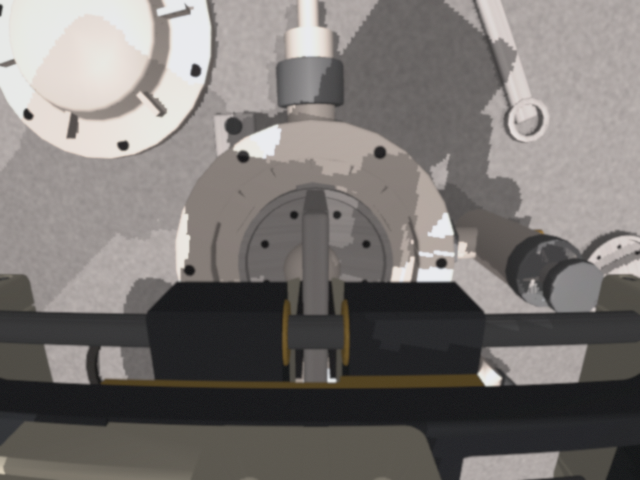

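```bash
for i in 1; do python3 -m pendant '[[[0,0,-0.0005],[0,0,0],0.002],[[0,0,0],[0,0,0],0.002]]' 45; done; python3 -m pendant '[[[0,0,-0.0005],[0,0,0],0.002],[[0,0,0],[0,0,0],0.002]]'; python3 -m pendant '[[[0,0,-0.0005],[0,0,0],0.002],[[0,0,0],[0,0,0],0.002]]'
```

```text
clock: 14.35
position: [0.5545, 0.0105, 0.0978]
ee_rot: [3.131, 0.256, -0.001]
force: [-0.5, 0.2, -3.0]
width: 0.103
clock: 14.6
position: [0.5548, 0.0108, 0.0985]
ee_rot: [3.131, 0.257, -0.0]
force: [0.1, -0.1, -3.6]
width: 0.105
clock: 14.85
position: [0.5549, 0.0108, 0.0991]
ee_rot: [3.131, 0.257, 0.0]
force: [-0.5, -1.5, -3.0]
width: 0.104
```

```bash
python3 -m pendant '[[[0,0,0],[0,0,-1],0.002],[[0,0,0],[0,0,-2],0.002],[[0,0,0],[0,0,-3],0.002],[[0,0,0],[0,0,-4],0.002],[[0,0,0],[0,0,-4],0.002],[[0,0,0],[0,0,-4],0.002],[[0,0,0],[0,0,-3],0.002],[[0,0,0],[0,0,-2],0.002],[[0,0,0],[0,0,-1],0.002],[[0,0,0],[0,0,0],0.002]]' 45
python3 - <<'E'
from h import *
delta([.5549,.0109,.099],-55)
E
```

```text
clock: 16.1
position: [0.5548, 0.0108, 0.0991]
ee_rot: [-3.009, -0.902, -0.0]
force: [0.5, 0.5, -3.2]
width: 0.105
pos [0.5548 0.0108 0.0991]
tilt_deg 0.01
yang -56.62
toolshift_mm [ 0.1 -0.   0.1]
F [ 0.46  0.52 -3.18]
T [-0.08  0.12  0.06]
t 16.1
turn [-0.   -0.01 -1.62]
```

Clean: no side force or torque. Continuing the turn.

```bash
python3 -m pendant '[[[0,0,0],[0,0,-1],0.002],[[0,0,0],[0,0,-2],0.002],[[0,0,0],[0,0,-4],0.002],[[0,0,0],[0,0,-5],0.002],[[0,0,0],[0,0,-6],0.002],[[0,0,0],[0,0,-6],0.002],[[0,0,0],[0,0,-5],0.002],[[0,0,0],[0,0,-4],0.002],[[0,0,0],[0,0,-2],0.002],[[0,0,0],[0,0,-1],0.002]]' 45
python3 - <<'E'
from h import *
delta([.5549,.0109,.099],11)
s=arm.observe(); print(s["joints"].round(2))
E
```

```text
clock: 17.35
position: [0.5548, 0.0108, 0.099]
ee_rot: [-2.582, -1.789, -0.0]
force: [-0.3, 0.2, -2.9]
width: 0.106
pos [0.5548 0.0108 0.099 ]
tilt_deg 0.0
yang -20.58
toolshift_mm [0.1 0.1 0. ]
F [-0.26  0.19 -2.95]
T [-0.1   0.07  0.04]
t 17.35
turn [ -0.    -0.   -31.58]
[-0.55  0.48  0.61  1.9  -0.36  0.87 -0.12]
```

```bash
python3 -m pendant '[[[0,0,0],[0,0,-1],0.002],[[0,0,0],[0,0,-2],0.002],[[0,0,0],[0,0,-4],0.002],[[0,0,0],[0,0,-5],0.002],[[0,0,0],[0,0,-6],0.002],[[0,0,0],[0,0,-5],0.002],[[0,0,0],[0,0,-4],0.002],[[0,0,0],[0,0,-2.5],0.002],[[0,0,0],[0,0,-1.5],0.002],[[0,0,0],[0,0,0],0.002]]' 45
python3 - <<'E'
from h import *
delta([.5549,.0109,.099],11)
s=arm.observe(); im,d=arm.get_image("wrist"); cv2.imwrite("pics/w10.png",im[:,:,::-1])
im,d=arm.get_image("side"); x,y=320,250
a=im[y-60:y+60,x-60:x+60,::-1]
C=cloud("side",d); 
im,d=arm.get_image("scene"); x,y=323,250
cv2.imwrite("pics/s10.png",cv2.resize(np.hstack([a,im[y-60:y+60,x-60:x+60,::-1]]),None,fx=3.3,fy=3.3))
E
```

```text
clock: 18.6
position: [0.5548, 0.0108, 0.099]
ee_rot: [-2.012, -2.413, -0.0]
force: [-0.6, 0.5, -2.7]
width: 0.105
pos [0.5548 0.0108 0.099 ]
tilt_deg 0.0
yang 10.37
toolshift_mm [0.1 0.1 0. ]
F [-0.59  0.47 -2.71]
T [-0.1   0.01 -0.04]
t 18.6
turn [ 0.   -0.   -0.63]
```

View pics/w10.png

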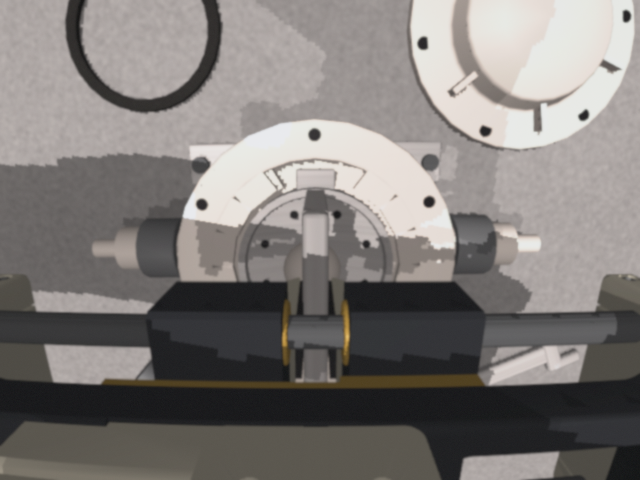

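View pics/s10.png

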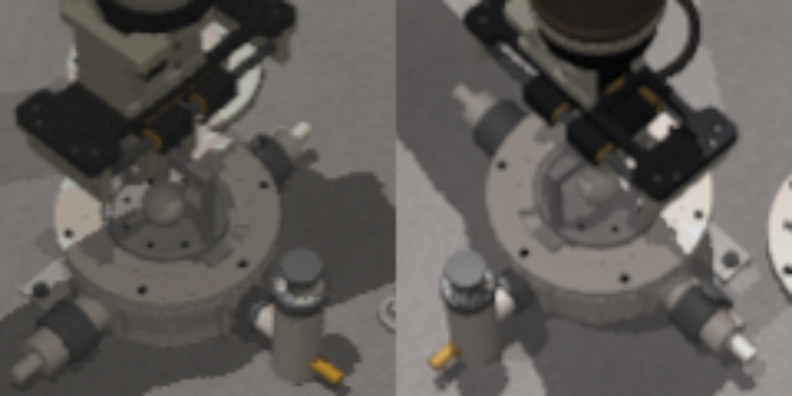

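The lug at (316,178) sits mid-gap, with the gap running from about column 272 to 358. The ball is still central under the bar. Lifting.

```bash
python3 -m pendant '[[[0,0,-0.001],[0,0,0],0.002],[[0,0,-0.002],[0,0,0],0.002],[[0,0,-0.003],[0,0,0],0.002],[[0,0,-0.003],[0,0,0],0.002],[[0,0,-0.003],[0,0,0],0.002],[[0,0,-0.003],[0,0,0],0.002],[[0,0,-0.003],[0,0,0],0.002],[[0,0,-0.002],[0,0,0],0.002],[[0,0,-0.001],[0,0,0],0.002],[[0,0,0],[0,0,0],0.002]]' 45
python3 - <<'E'
from h import *
delta([.5549,.0109,.1775],10.37)
E
```

```text
clock: 20.0
position: [0.5548, 0.0109, 0.1201]
ee_rot: [2.011, 2.413, 0.0]
force: [-0.2, -0.4, -2.9]
width: 0.1
pos [0.5548 0.0109 0.1201]
tilt_deg 0.0
yang 10.38
toolshift_mm [  0.    0.1 -57.4]
F [-0.19 -0.43 -2.91]
T [-0.05  0.05  0.06]
t 20.0
turn [ 0.   -0.    0.01]
```

```bash
python3 -m pendant '[[[0,0,-0.001],[0,0,0],0.002],[[0,0,-0.003],[0,0,0],0.002],[[0,0,-0.004],[0,0,0],0.002],[[0,0,-0.005],[0,0,0],0.002],[[0,0,-0.005],[0,0,0],0.002],[[0,0,-0.005],[0,0,0],0.002],[[0,0,-0.005],[0,0,0],0.002],[[0,0,-0.005],[0,0,0],0.002],[[0,0,-0.005],[0,0,0],0.002],[[0,0,-0.005],[0,0,0],0.002]]' 45
python3 -m pendant '[[[0,0,-0.005],[0,0,0],0.002],[[0,0,-0.004],[0,0,0],0.002],[[0,0,-0.003],[0,0,0],0.002],[[0,0,-0.0015],[0,0,0],0.002],[[0,0,-0.0008],[0,0,0],0.002],[[0,0,0],[0,0,0],0.002],[[0,0,0],[0,0,0],0.002],[[0,0,0],[0,0,0],0.002],[[0,0,0],[0,0,0],0.002]]' 45
python3 - <<'E'
from h import *
delta([.5549,.0109,.1775],10.37)
out=[]
for n,x,y in(("side",315,235),("scene",325,230)):
    im,d=arm.get_image(n); C=cloud(n,d); out.append(im[y-60:y+60,x-60:x+60,::-1])
    for m in arm.masks_of(n,"ball_center")[:2]:
        P=C[m["pixels"]&(d>0)]; print(n,m["conf"],np.round(m["rect"]),np.median(P,0).round(4),np.percentile(P,[3,97],0).round(3).tolist())
    for l in("drain_top",):
        for m in arm.masks_of(n,l)[:1]: P=C[m["pixels"]&(d>0)]; print(n,l,np.median(P,0).round(4))
cv2.imwrite("pics/s11.png",cv2.resize(np.hstack(out),None,fx=3.3,fy=3.3))
cv2.imwrite("pics/w11.png",arm.get_image("wrist")[0][:,:,::-1])
E
```

```text
clock: 21.25
position: [0.5548, 0.0109, 0.1634]
ee_rot: [-2.011, -2.413, -0.0]
force: [0.4, -0.0, -3.2]
width: 0.105
clock: 22.38
position: [0.5548, 0.0108, 0.1773]
ee_rot: [-2.011, -2.413, 0.0]
force: [0.7, -0.4, -3.9]
width: 0.105
pos [0.5548 0.0108 0.1773]
tilt_deg 0.01
yang 10.38
toolshift_mm [ 0.   0.1 -0.2]
F [ 0.66 -0.41 -3.93]
T [-0.04  0.07 -0.03]
t 22.38
turn [-0.01  0.    0.01]
side 0.6 [306. 230.  19.  16.] [0.5482 0.0056 0.1701] [[0.537, -0.004, 0.149], [0.565, 0.04, 0.179]]
scene 0.64 [322. 233.  43.  36.] [ 0.5666 -0.0073  0.1512] [[0.521, -0.035, 0.144], [0.598, 0.033, 0.228]]
scene 0.49 [323. 229.  10.  13.] [0.5593 0.0081 0.1722] [[0.545, -0.001, 0.164], [0.569, 0.022, 0.18]]
scene drain_top [ 0.5808 -0.1105  0.1219]
```

View pics/s11.png

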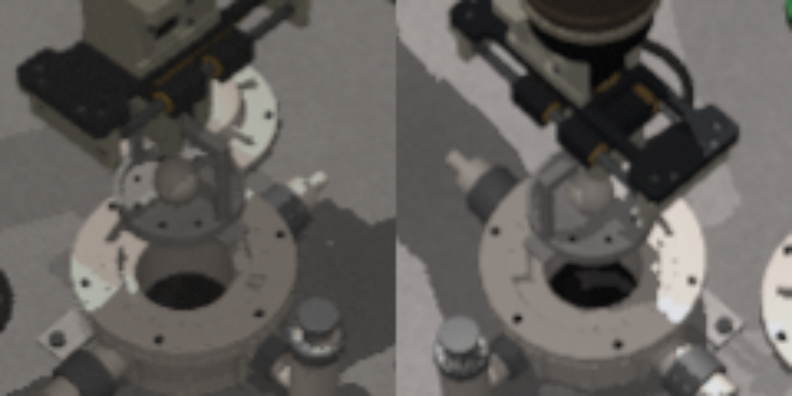

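View pics/w11.png

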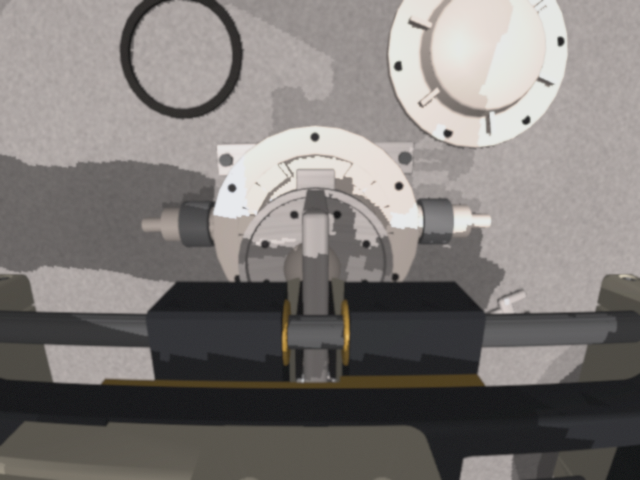

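The seat is out and level. The dish and ball look the same relative to the wrist as before the lift, the lug is at (316,178), and the ball is mid-dish in both views. Handing in.

```bash
python3 -m pendant '[[[0,0,0],[0,0,0],0.002],[[0,0,0],[0,0,0],0.002],[[0,0,0],[0,0,0],0.002]]' 45; python3 - <<'E'
from cell import arm
print(abs(arm.observe()["dq"]).max()); print(arm.sign_off())
E
```

```text
clock: 23.1
position: [0.5548, 0.0108, 0.1774]
ee_rot: [2.011, 2.413, 0.0]
force: [-0.1, -0.5, -2.9]
width: 0.11
0.0010731346000449542
the job is handed in; nothing more can be done
None
```

The job is done and handed in at 23.1 s of the 45 s allowed; the sign-off reports no verdict.

**Drain:** I pressed the button right down with the shut fingers. First contact was at a reading of about 98 mm, it bottomed at about 88 mm, and the force reached 22 N. After release the button measured 121–122 mm above the bench, so it had sprung back.

**Seat:** I gripped the bail at mid-bar with 45 N and raised it about 1.3 mm inside its play. I then turned it about 91° anticlockwise, with no noticeable side force or torque, and lifted it straight up.

**Last checks:**
- **Height and stillness:** the tool reads about 80 mm above where it gripped the seat and is still.
- **Lug and level:** the lug showed mid-gap before the lift. The tool tilt is 0.01° or less, and the heading did not change during the lift.
- **Load and ball:** the wrist carries about 3 N. The ball shows in the middle of the dish in the pictures.
- **Other parts:** I did not touch any of the loose parts, and those still in view look unmoved. I did not re-measure their positions.

**What disagreed:**
- **Fingertip position:** the tips turned out to be about 23 mm behind the reported TCP, both by the contact with the button and by the wrist camera. I set the grip height from the measured tips instead.
- **Ball detection:** the scene camera's top report for the ball at the end was wrong and took in the whole dish. Its second report, and the side camera's, had the ball near the seat's axis.

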